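# Sweep the fallen scoop out from under the wire rack with the spoon

### The job

The measuring scoop has slid under the low wire rack. Pull the long wooden spoon out of the caddy and, without letting go of it, press its lower end on the work shelf so that it swings over in your fingers until it lies nearly level; reach in under the rack with it and sweep the scoop out past the rack's open end, the one nearest the robot, so that it stands upright and wholly clear of the rack. Then lay the spoon down on the open shelf, out from under the rack; never touch the scoop with the fingers, and leave the mug, the bowl, the pepper mill and the steel spreader where they are.

Things in the scene. Friction and masses are not known exactly. Their poses are not given: they have to be found in the camera images.
- table: The stainless work shelf, its top at height 0. The wooden tip grips it (friction near 1): pressed straight down while steeper than about 45 degrees it sticks rather than slides, so the hand must swing in an arc about the planted tip.
- spoon: Wooden paddle spoon, 205 mm long, 40 to 85 g, standing blade down in the caddy, the taller utensil. Origin at its rounded lower tip; z up along the handle, x across its thickness, y across its width. Blade 33 mm wide, 9 thick, up to 71 mm; handle 14 (x) by 18 mm (y) from there up. Pinched 40 mm below its top with 10 to 15 N it turns in the fingers under a few newtons at the tip.
- spoon_tip (a point): The middle of the spoon's rounded blade end (its lower end in the caddy), same point as the spoon's origin.
- spoon_top (a point): The middle of the upper, handle end of the spoon, 205 mm from the tip.
- caddy: Fixed grey utensil holder, foot 170 (its y) by 75 mm (x), body 130 by 29 mm, 76 mm high; origin under its centre. Two slots 13 mm (x) by 37 mm (y), 70 mm deep, floor 6 mm up, at y = +34.5 mm (the spoon) and -34.5 mm (the shorter spreader).
- rack: Fixed low wire rack, 140 by 200 mm, long side roughly along the robot's forward direction. Origin at shelf level below the middle of its open long front (facing the robot's right); x inward to the rear at 140 mm, y towards its open end (y = 100 mm, nearest the robot). Free height beneath 57 mm, top 65 mm; wires 20 mm apart along x. Far end (y = -100) and rear barred by rails; rear leg at y 98.
- scoop: Beige plastic measuring scoop standing on the shelf under the rack: a round cup 44 mm across the rim (40 mm at the foot) and 30 mm high, 30 to 65 g, with a flat handle 12 mm wide and 5 mm thick along its x axis at 25 mm height. Origin under the middle of the cup, z up. At the start the handle points to the rack's open end (its +y), within about 55 degrees.
- scoop_handle (a point): The outer end of the scoop's handle, 67 mm from the cup's middle.
- spreader: Steel spreader with a black handle, 125 mm long, standing in the caddy's other slot: leave it.
- mug: White ceramic mug, 80 mm across, 90 mm high, standing loose at the right; origin under it.
- bowl: Steel bowl, 130 mm across, 55 mm high, at the left; origin under it.
- mill: Dark wooden pepper mill, 52 mm across, 145 mm high, at the left; origin under it.
Not all that is in view belongs to the job. What is shaped like the scoop but blue is not meant.

How it is judged:
By the outcome, as a careful person would: the job done as asked, in the order asked, and still so for the second after the job is handed in, with the robot touching nothing.
It also fails if it takes over 67 s, if anything falls off the work surface, if the arm or the gripper's body presses on something with over 40 N, if the wrist force passes 120 N, or if a joint passes its speed limit or range.

### The arm

A 6-joint arm with a two-finger parallel gripper is mounted at the origin on the work surface. World frame = base frame: x ahead of the robot, y to its left, z up, the work surface at z = 0. Lengths are in m, angles in degrees, forces in N, time in s.
With the tool pointing down it reaches from about 0.375 to 0.9 m from the base axis. Payload 3.1 kg.
Tool frame: the origin (TCP) lies at the very end of the fingers, on their centre line; the grasp point (between the pads) lies 19 mm behind it; z points along the fingers, y is the line along which they close (so a half turn about z gives the same grasp; the last joint's range is limited). The gripper opens to 87 mm and grips with 3 to 60 N. Pads are 19 mm wide; open, the fingers measure 117 mm over their backs; the gripper's body (75 mm by 190 mm) begins 51 mm behind the grasp point.
Start: joints at [-73.367, 30.224, 82.088, -0, 67.689, -10.227], TCP at [0.282, -0.558, 0.223] pointing down, gripper open.
Joint ranges: [-176.69, 176.69], [-43.24, 126.21], [12.49, 139.97], [-82, 262], [0, 151.66], [-163.58, 163.58]. Speed limits (degrees/s): [159.86, 159.86, 180, 180, 180, 180].

### API

Orientations are given as a 3x3 rotation matrix whose columns are the frame's x, y, z axes.
In Python, from rig import readout, cams, bot gives the robot as it stands.
- The arm moves only by the shell command python3 -m inch 'ROWS'. ROWS is JSON, a list of rows, each a list of 5 numbers: the shift along the world's x, y, z in cm, then the turn about the world's z in degrees, then the finger opening in cm, from 0 to 8.7. In form: [[dx, dy, dz, twist, fingers], ...]. A call has 1 to 10 rows; each row is the pose to reach, as a shift and turn from the pose commanded when the call began; what a row does not reach only later rows make up. A row lasts 1/12 s, in which the tool goes at most 41.7 mm and 7.16 degrees, less where a joint would pass 70% of its speed; a pose out of reach is approached as far as the arm can. A call with a gripper value outside its range is refused whole. The fingers move at their own pace and stop on an object; the grip force is fixed at half the most. Time passes only in rows, so rows that repeat a pose let the fingers close. It gives the time, the measured TCP pose, the force, the opening and the grip force at its end, in the units of the state.
- readout.read_state(): the state, without advancing time (a new reading comes with each control period).
- cams.capture(name): name is "side" or "top" or "wrist"; returns a dict with "image" (400x640x3 uint8, blue, green, red), "intrinsics" (3x3 intrinsics, pixels), "xyz" and "rotation" of the camera in the world; the wrist camera has in their place "tool_from_camera" (4x4, takes a point from camera to tool coordinates, whose origin is the TCP and whose axes are the flange's). Camera axes: x right, y down, z forward; pixel columns grow to the right and rows downward; lengths in m; the calibration is good to about 2 mm. A picture is of the moment at which its call begins: read the wrist's pose just before it. There is no depth.
- bot.hand_in(): hands the job in; it is judged then, once.
The state is a dict: "time_s": time; "joint_positions": joint angles; "qvel": joint speeds; "tau": joint torques, N m; "position": TCP position; "tcp_rot": TCP orientation; "force": force on the tool from outside, world axes, zero at the start; "moment": the same for the moment, N m; "opening": opening from 0.0 (shut) to 1.0 (fully open); "grasp_force": force on a finger pad.
Only numpy, scipy, OpenCV 4.12 (cv2) and the standard library are available. Lean on these libraries where they do the work, as an engineer would, in place of code of your own. Each camera call takes 0.05 s, during which the arm holds its last target. There are 200 camera calls.

## Working session

There is one attempt and no reset: what is moved stays moved. The work goes in short steps, Python scripts to look and compute and a shell command to move; the robot and the scene stay as the last step left them, time stands still between calls to the robot, and variables do not carry over. Pictures are saved under pics/ and viewed, at most 12 in all, crops included, and the job is handed in when it is done.

```bash
mkdir -p pics; ls; python3 - <<'E'
from rig import readout,cams
import cv2,numpy as np
s=readout.read_state()
print(s['time_s'],s['position'],s['tcp_rot'],s['opening'])
ims=[]
for n in ['side','top','wrist']:
    c=cams.capture(n); cv2.imwrite(f'pics/{n}0.png',c['image'])
    print(n,np.round(c['intrinsics'],1).tolist(),{k:np.round(c[k],4).tolist() for k in c if k not in('image','intrinsics')})
E
```

```text
pics
0.0 [ 0.28218807 -0.55685728  0.22158619] [[ 8.92111030e-01  4.51815795e-01 -6.29962986e-04]
 [ 4.51816087e-01 -8.92108743e-01  2.05269896e-03]
 [ 3.65446323e-04 -2.11586279e-03 -9.99997695e-01]] 0.9992688982830711
side [[508.9, 0.0, 315.2], [0.0, 508.9, 202.7], [0.0, 0.0, 1.0]] {'xyz': [0.2286, 0.9892, 0.8579], 'rotation': [[-0.937, -0.2022, 0.2848], [-0.3492, 0.5252, -0.776], [0.0073, -0.8266, -0.5627]]}
top [[455.0, 0.0, 316.5], [0.0, 455.0, 204.6], [0.0, 0.0, 1.0]] {'xyz': [0.5533, 0.0035, 1.3885], 'rotation': [[0.0047, -0.9993, 0.0364], [-0.9998, -0.0041, 0.0174], [-0.0172, -0.0364, -0.9992]]}
wrist [[304.2, 0.0, 321.8], [0.0, 304.2, 205.9], [0.0, 0.0, 1.0]] {'tool_from_camera': [[0.0001, -0.9707, -0.2401, 0.0651], [1.0, 0.0002, -0.0004, -0.0007], [0.0004, -0.2401, 0.9707, -0.1624], [0.0, 0.0, 0.0, 1.0]]}
```

View pics/side0.png

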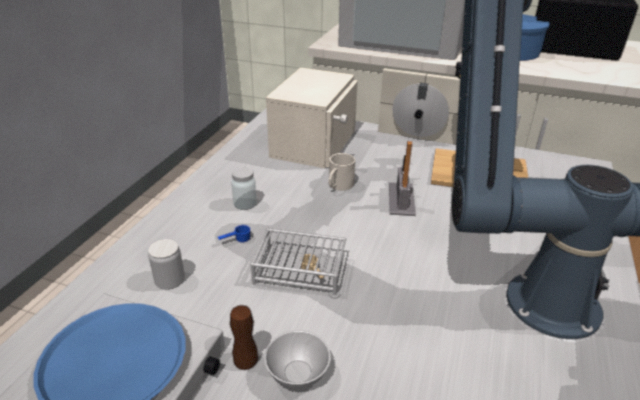

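View pics/top0.png

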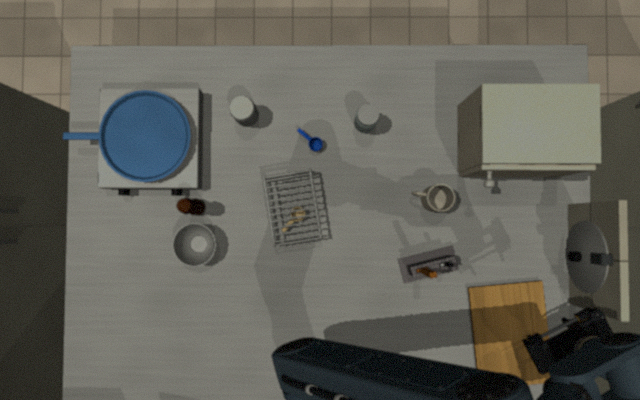

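The rack is at about (297,208) in the top view and (300,262) in the side view. A beige scoop is under it at (292,220) in the top view. A blue lookalike lies outside the rack at (312,142). The caddy is at (428,264), with the brown spoon and the dark spreader in it. I'll check these in an enlarged crop.

```bash
python3 - <<'E'
import cv2,numpy as np
t=cv2.imread('pics/top0.png');s=cv2.imread('pics/side0.png')
a=cv2.resize(t[155:260,255:355],(400,420),interpolation=cv2.INTER_CUBIC)
b=cv2.resize(t[180:285,385:485],(400,420),interpolation=cv2.INTER_CUBIC)
c=cv2.resize(s[225:300,240:360],(400,180*250//180),interpolation=cv2.INTER_CUBIC)[:180] if 0 else cv2.resize(s[228:294,240:360],(400,180))
d=cv2.resize(s[135:225,330:430],(400,180))
cv2.imwrite('pics/crop1.png',np.vstack([np.hstack([a,b]),np.hstack([c,d])]))
E
```

```text
(no output)
```

View pics/crop1.png

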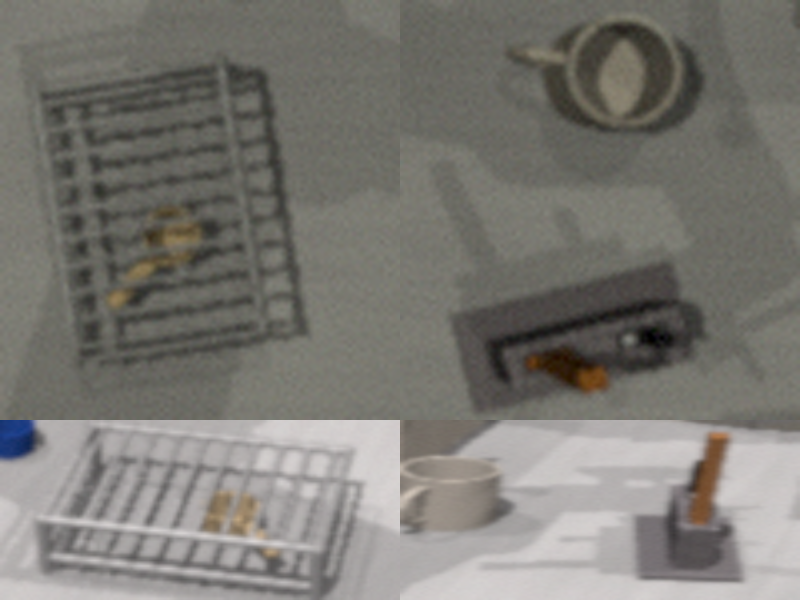

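The beige scoop is the only one under the rack. Its cup is near top px (299,212) and its handle end is near (284.5,229.5), pointing at the robot and the rear. It fits the description; the blue one at (312,142) is outside and not meant. The spoon's top end is at about (433,275). Next I'll measure.

```bash
cat > h.py <<'E'
import numpy as np,cv2
from rig import readout,cams
def cam(name):
    s=readout.read_state(); c=cams.capture(name)
    if name=='wrist':
        T=np.eye(4);T[:3,:3]=s['tcp_rot'];T[:3,3]=s['position'];T=T@c['tool_from_camera']
        c['xyz'],c['rotation']=T[:3,3],T[:3,:3]
    return c
def ray(c,p):
    d=c['rotation']@np.linalg.solve(c['intrinsics'],[p[0],p[1],1.]);return np.array(c['xyz']),d/np.linalg.norm(d)
def plane(c,p,z):
    o,d=ray(c,p);return o+d*(z-o[2])/d[2]
def tri(*cp):
    A=0;b=0;L=[]
    for c,p in cp:
        o,d=ray(c,p);M=np.eye(3)-np.outer(d,d);A=A+M;b=b+M@o;L.append((o,M))
    x=np.linalg.solve(A,b);return x,[round(1e3*np.linalg.norm(M@(x-o)),1) for o,M in L]
def proj(c,X):
    q=c['intrinsics']@(c['rotation'].T@(np.array(X)-c['xyz']));return q[:2]/q[2]
def mask(c,lo,hi,box):
    h=cv2.cvtColor(c['image'],cv2.COLOR_BGR2HSV);m=cv2.inRange(h,np.array(lo),np.array(hi))
    k=np.zeros_like(m);x0,y0,x1,y1=box;k[y0:y1,x0:x1]=m[y0:y1,x0:x1];return k
E
python3 - <<'E'
from h import *
t=cam('top');s=cam('side')
mt=mask(t,(5,120,60),(20,255,255),(400,240,460,290));ms=mask(s,(5,100,40),(20,255,255),(385,130,425,215))
for m in(mt,ms):
    p=np.argwhere(m)[:,::-1];print(len(p),p.min(0),p.max(0),p.mean(0))
    print([(r,p[p[:,1]==r,0].min(),p[p[:,1]==r,0].max()) for r in np.unique(p[:,1])][:: (1 if m is mt else 6)])
f=lambda x:np.round(x,4)
R={'rackFR far':(222,62),'rackFR near':(262,330),'rear far':(40,92),'rear near':(80,362)}
for k,(u,v) in R.items(): print(k,f(plane(t,(255+u/4,155+v/4),.063)))
for z in(.0,.03):print('cup',z,f(plane(t,(255+175/4,155+228/4),z)))
print('hend',f(plane(t,(255+116/4,155+300/4),.025)))
for q in[(452,315),(675,262),(475,410)]:print('caddyfoot',f(plane(t,(385+(q[0]-400)/4,180+q[1]/4),.004)))
# beige in top & side
for c,b in((t,(265,170,328,245)),(s,(250,235,345,290))):
    m=mask(c,(12,70,90),(28,255,255),b);p=np.argwhere(m)[:,::-1];print('beige',len(p),p.min(0),p.max(0),p.mean(0))
E
```

```text
52 [417 269] [436 277] [429.71153846 273.46153846]
[(np.int64(269), np.int64(417), np.int64(419)), (np.int64(270), np.int64(417), np.int64(419)), (np.int64(271), np.int64(417), np.int64(434)), (np.int64(272), np.int64(418), np.int64(435)), (np.int64(273), np.int64(429), np.int64(436)), (np.int64(274), np.int64(429), np.int64(436)), (np.int64(275), np.int64(429), np.int64(436)), (np.int64(276), np.int64(429), np.int64(436)), (np.int64(277), np.int64(431), np.int64(433))]
188 [403 142] [411 186] [406.31914894 164.73404255]
[(np.int64(142), np.int64(408), np.int64(410)), (np.int64(148), np.int64(407), np.int64(410)), (np.int64(154), np.int64(407), np.int64(409)), (np.int64(160), np.int64(405), np.int64(408)), (np.int64(166), np.int64(404), np.int64(408)), (np.int64(172), np.int64(404), np.int64(407)), (np.int64(178), np.int64(403), np.int64(407)), (np.int64(184), np.int64(403), np.int64(406))]
rackFR far [0.7012 0.0447 0.063 ]
rackFR near [0.5058 0.0146 0.063 ]
rear far [0.6788 0.1778 0.063 ]
rear near [0.4819 0.1469 0.063 ]
cup 0.0 [0.5809 0.0819 0.    ]
cup 0.03 [0.5803 0.0802 0.03  ]
hend [0.5263 0.1244 0.025 ]
caddyfoot [ 0.4408 -0.2195  0.004 ]
caddyfoot [ 0.4817 -0.3874  0.004 ]
caddyfoot [ 0.3695 -0.2367  0.004 ]
beige 109 [282 207] [304 231] [294.0733945  218.73394495]
beige 118 [302 255] [322 277] [309.63559322 262.69491525]
```

```bash
python3 - <<'E'
from h import *
t=cam('top');s=cam('side')
f=lambda x:np.round(x,4)
x,e=tri((t,(432.8,274.3)),(s,(409,142)));print('top',f(x),e)
print('expected top-at-caddy px', proj(t,(.4174,-.2785,.211)),proj(s,(.4174,-.2785,.211)))
print('mouth', f(plane(t,(418,270),.076)))
m=mask(t,(0,0,110),(40,70,255),(408,180,465,215));p=np.argwhere(m)[:,::-1];print('mug',p.min(0),p.max(0))
print('mug handle',f(plane(t,(412,193),.05)),'mug c',f(plane(t,(440.5,198),.09)))
print(readout.read_state()['time_s'])
E
```

```text
top [ 0.4188 -0.2752  0.2101] [np.float64(0.4), np.float64(0.4)]
expected top-at-caddy px [434.14346323 274.72145927] [409.94285724 141.26141258]
mouth [ 0.415  -0.2649  0.076 ]
mug [408 180] [464 214]
mug handle [ 0.6372 -0.2534  0.05  ] mug c [ 0.6207 -0.3265  0.09  ]
0.35
```

```bash
python3 -m inch '[[2,4,1,7,8.7],[4,8,2,14,8.7],[6,12,3,21,8.7],[8,16,4,28,8.7],[10,20,5,35,8.7],[11,24,6,42,8.7],[11.5,26,7,49,8.7],[12,27,8,56,8.7],[12,27,8,63,8.7],[12,27,8,70,8.7]]' && python3 -m inch '[[0,0,0,6.5,8.7],[0,0,0,6.5,8.7],[0,0,0,6.5,8.7],[0,0,0,6.5,8.7]]'; python3 - <<'E'
from h import *
c=cam('wrist');cv2.imwrite('pics/w1.png',c['image'])
s=readout.read_state();print(s['time_s'],s['position'],s['tcp_rot'][:,1])
E
```

```text
time_s: 1.18
position: [0.4032, -0.2864, 0.3038]
tcp_rot: [[-0.128, 0.992, 0.002], [0.992, 0.128, -0.002], [-0.002, 0.002, -1.0]]
force: [-0.2, -0.3, -0.5]
opening: 0.998
grasp_force: 0.0
time_s: 1.52
position: [0.4023, -0.2876, 0.3025]
tcp_rot: [[-0.229, 0.974, -0.0], [0.974, 0.229, 0.0], [0.0, -0.0, -1.0]]
force: [-1.1, 0.3, -0.3]
opening: 1.002
grasp_force: 0.0
1.5667 [ 0.40229853 -0.28760697  0.30248783] [ 9.73448406e-01  2.28906524e-01 -6.91027504e-05]
```

View pics/w1.png

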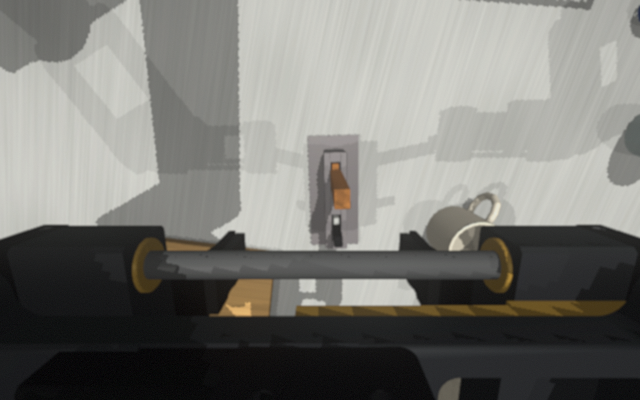

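The wrist view shows the caddy edges upright in the image, so the fingers are square to it. The spoon's top end is at about (343,200). I'll check that position against the two-view result.

```bash
python3 - <<'E'
from h import *
c=cam('wrist');m=mask(c,(5,120,120),(20,255,255),(320,155,360,215));p=np.argwhere(m)[:,::-1]
print(p.min(0),p.max(0),[(r,p[p[:,1]==r,0].min(),p[p[:,1]==r,0].max()) for r in range(180,212,4) if (p[:,1]==r).any()])
print(plane(c,(343,200),.21),proj(c,(.4188,-.2752,.21)),proj(c,(.4174,-.2785,.211)))
E
```

```text
[332 163] [349 208] [(188, np.int64(345), np.int64(348)), (192, np.int64(334), np.int64(349)), (196, np.int64(334), np.int64(349)), (200, np.int64(334), np.int64(349)), (204, np.int64(335), np.int64(349)), (208, np.int64(336), np.int64(341))]
[ 0.41786092 -0.27555146  0.21      ] [344.16035581 199.85567647] [341.71522607 203.40035198]
```

```bash
python3 -m inch '[[1.5,1.2,0,0,8.7],[1.5,1.2,-3,0,6],[1.5,1.2,-6,0,5],[1.5,1.2,-9,0,5],[1.5,1.2,-12,0,5],[1.5,1.2,-15.1,0,5],[1.5,1.2,-15.1,0,5],[1.5,1.2,-15.1,0,5],[1.5,1.2,-15.1,0,0],[1.5,1.2,-15.1,0,0]]' && python3 -m inch '[[0,0,0,0,0],[0,0,0,0,0],[0,0,0,0,0],[0,0,0,0,0],[0,0,0,0,0],[0,0,0,0,0]]'
```

```text
time_s: 2.45
position: [0.4186, -0.2768, 0.1534]
tcp_rot: [[-0.231, 0.973, 0.003], [0.973, 0.231, -0.003], [-0.004, 0.002, -1.0]]
force: [0.8, -0.6, 0.9]
opening: 0.505
grasp_force: 0.0
time_s: 2.95
position: [0.4177, -0.2757, 0.152]
tcp_rot: [[-0.231, 0.973, 0.001], [0.973, 0.231, -0.0], [-0.001, 0.001, -1.0]]
force: [0.3, -0.6, 3.1]
opening: 0.155
grasp_force: 30.0
```

```bash
python3 -m inch '[[0,0,2,0,0],[0,0,4,0,0],[0,0,6.5,0,0],[0,0,9,0,0],[0,0,11,0,0],[2,3,11,0,0],[4.5,6,11,0,0],[7,9,11,-1,0],[9,12,11,-2,0],[11,15,11,-3,0]]' && python3 -m inch '[[2,3,0,-1,0],[4,6,0,-2,0],[5.2,9.5,0,-2,0],[5.2,9.5,0,-2,0],[5.2,9.5,-3,-2,0],[5.2,9.5,-6,-2,0],[5.2,9.5,-9,-2,0],[5.2,9.5,-9,-2,0],[5.2,9.5,-9,-2,0]]'; python3 - <<'E'
from h import *
t=cam('top');s=cam('side')
cv2.imwrite('pics/b.png',np.hstack([cv2.resize(t['image'][120:320,240:440],(400,400)),cv2.resize(s['image'][80:280,240:440],(400,400))]))
E
```

```text
time_s: 3.78
position: [0.528, -0.124, 0.2613]
tcp_rot: [[-0.179, 0.984, -0.001], [0.984, 0.179, 0.0], [0.0, -0.0, -1.0]]
force: [0.2, -1.2, -0.9]
opening: 0.159
grasp_force: 30.0
time_s: 4.53
position: [0.5778, -0.0304, 0.1701]
tcp_rot: [[-0.145, 0.989, -0.005], [0.989, 0.145, 0.001], [0.002, -0.005, -1.0]]
force: [1.2, 1.0, -0.6]
opening: 0.159
grasp_force: 30.0
```

View pics/b.png

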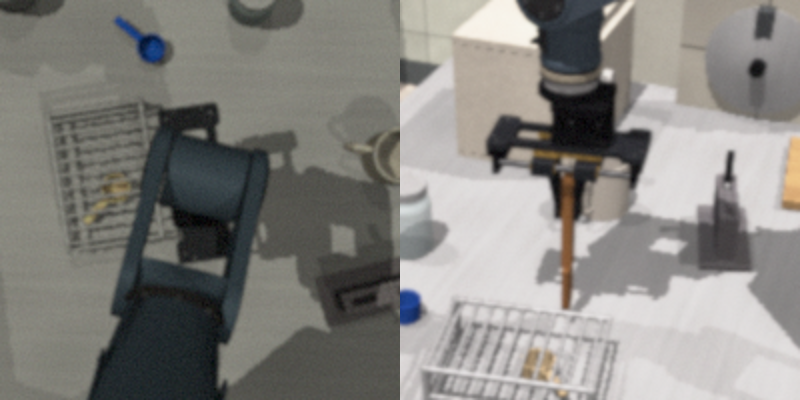

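The spoon hangs upright in the grip and the spreader is still in the caddy. Next I'll plant the tip.

```bash
python3 -m inch '[[0,0,-1,0,0],[0,0,-2,0,0],[0,0,-2.4,0,0],[0,0,-2.6,0,0],[0,0,-2.6,0,0]]'
```

```text
time_s: 5.05
position: [0.579, -0.0305, 0.146]
tcp_rot: [[-0.145, 0.989, -0.001], [0.989, 0.145, 0.0], [0.0, -0.001, -1.0]]
force: [-1.5, 0.7, 3.4]
opening: 0.158
grasp_force: 30.0
```

```bash
python3 -m inch '[[0.2,-1.4,-0.3,0,0],[0.4,-2.8,-0.5,0,0],[0.6,-4.2,-0.8,0,0],[0.8,-5.6,-1.2,0,0],[1,-7,-1.8,0,0],[1.2,-8.2,-2.4,0,0],[1.2,-8.2,-2.4,0,0]]'; python3 - <<'E'
from h import *
s=cam('side')
cv2.imwrite('pics/c.png',cv2.resize(s['image'][80:280,240:440],(400,400)))
E
```

```text
time_s: 5.63
position: [0.5918, -0.1156, 0.1221]
tcp_rot: [[-0.144, 0.99, 0.0], [0.99, 0.144, -0.002], [-0.002, 0.0, -1.0]]
force: [-1.4, -2.0, 6.6]
opening: 0.164
grasp_force: 30.0
```

View pics/c.png

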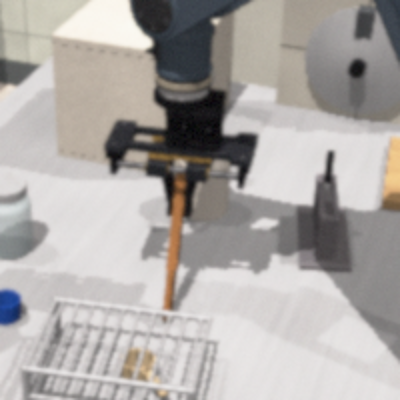

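The tip stayed planted at about (167,312) in the crop, and the spoon is leaning. I'll carry on along the arc.

```bash
python3 -m inch '[[0.2,-1.2,-0.7,0,0],[0.35,-2.4,-1.5,0,0],[0.5,-3.4,-2.4,0,0],[0.65,-4.4,-3.4,0,0],[0.8,-5.2,-4.5,0,0],[0.9,-6,-5.6,0,0],[0.9,-6,-5.6,0,0]]' && python3 -m inch '[[0.1,-0.7,-1.2,0,0],[0.2,-1.2,-2.4,0,0],[0.25,-1.6,-3.6,0,0],[0.3,-2,-4.8,0,0],[0.3,-2,-5.4,0,0],[0.3,-2,-5.8,0,0],[0.3,-2,-5.8,0,0],[0.3,-2,-5.8,0,0]]'; python3 - <<'E'
from h import *
w=cam('wrist');s=cam('side');cv2.imwrite('pics/d.png',np.hstack([cv2.resize(s['image'][80:280,240:440],(400,400)),cv2.resize(w['image'],(400,400))]))
E
```

```text
time_s: 6.27
position: [0.6012, -0.1753, 0.0647]
tcp_rot: [[-0.143, 0.99, 0.002], [0.99, 0.143, -0.002], [-0.002, 0.001, -1.0]]
force: [1.1, -0.9, 2.7]
opening: 0.152
grasp_force: 30.0
time_s: 6.93
position: [0.6025, -0.1914, 0.0069]
tcp_rot: [[-0.146, 0.989, -0.002], [0.989, 0.146, 0.002], [0.002, -0.002, -1.0]]
force: [-0.3, 0.8, -0.5]
opening: 0.161
grasp_force: 30.0
```

View pics/d.png

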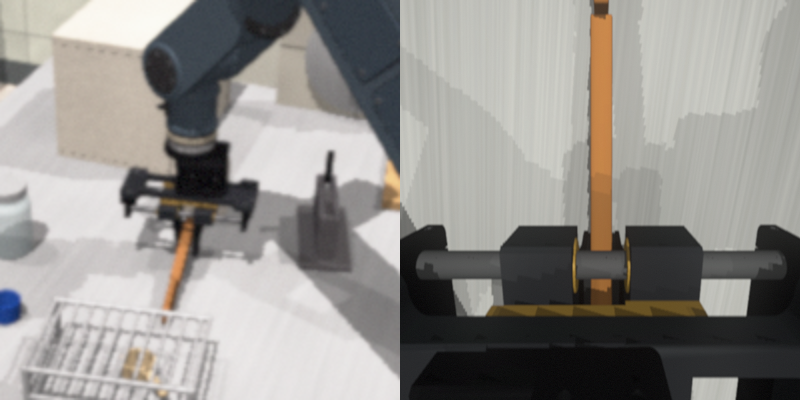

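```bash
python3 - <<'E'
from h import *
s=cam('side');w=cam('wrist');t=cam('top')
for n,c,b in(('side',s,(300,180,350,250)),('wrist',w,(280,0,380,200)),('top',t,(310,180,400,260))):
    m=mask(c,(5,90,25),(20,255,255),b);p=np.argwhere(m)[:,::-1]
    if len(p): 
        for r in (p[:,1].min(),p[:,1].max()): q=p[p[:,1]==r,0];print(n,r,q.min(),q.max(), 'cols',p[:,0].min(),p[:,0].max())
for z in (.0,.017,.035,.05):
    X=(.5784,-.0282,z);print(z,proj(s,X),proj(w,X),proj(t,X))
E
```

```text
side 180 321 337 cols 321 348
side 239 322 322 cols 321 348
wrist 0 310 333 cols 305 338
wrist 199 305 338 cols 305 338
top 192 381 381 cols 332 398
top 228 381 398 cols 332 398
0.0 [323.03995613 241.30523312] [321.42540133 -89.94278096] [334.80930768 212.98931617]
0.017 [323.1419581  236.32772867] [ 321.34769735 -119.14430589] [334.93843323 212.88801751]
0.035 [323.25153322 230.98066806] [ 321.23938201 -159.8497249 ] [335.07868885 212.77798734]
0.05 [323.34410767 226.46320857] [ 321.11795575 -205.48229088] [335.1984493  212.68403558]
```

The spoon is level: its lower blade edge is at side px (322,239), which matches a tip height of about 15–20 mm. Now I'll shift it to the far side of the cup and insert it.

```bash
python3 -m inch '[[0,0.3,0.4,0,0],[1.5,1,0.4,0,0],[3,2,0.4,0,0],[5,3,0.4,0,0],[6.4,4,0.4,0,0],[6.4,4,0.4,0,0]]' && python3 -m inch '[[-0.3,2,0,0,0],[-0.6,4,0,0,0],[-0.9,6,0,0,0],[-1.2,8,0,0,0],[-1.5,10,0,0,0],[-1.8,12,0,0,0],[-1.95,12.8,0,0,0],[-1.95,12.8,0,0,0]]'; python3 - <<'E'
from h import *
w=cam('wrist');s=cam('side');t=cam('top');cv2.imwrite('pics/e.png',np.hstack([cv2.resize(s['image'][200:300,240:360],(400,333)),cv2.resize(w['image'][:250],(400,333))]))
E
```

```text
time_s: 7.68
position: [0.6709, -0.1507, 0.0125]
tcp_rot: [[-0.148, 0.989, 0.005], [0.989, 0.148, -0.001], [-0.002, 0.005, -1.0]]
force: [0.4, -0.8, 0.4]
opening: 0.16
grasp_force: 30.0
time_s: 8.35
position: [0.6466, -0.0227, 0.0117]
tcp_rot: [[-0.148, 0.989, -0.002], [0.989, 0.148, 0.0], [0.001, -0.002, -1.0]]
force: [-0.4, 0.6, -0.7]
opening: 0.159
grasp_force: 30.0
```

View pics/e.png

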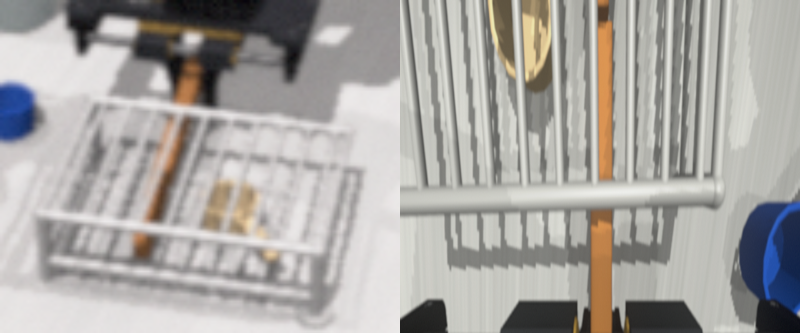

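The spoon is past the cup (cup at about (520,40) in the wrist half, clear to its left), and its tip is short of the rear rail. Sweep in stages.

```bash
python3 -m inch '[[-0.8,-0.1,0,0,0],[-1.5,-0.2,0,0,0],[-2,-0.3,0,0,0],[-2.4,-0.4,0,0,0],[-2.8,-0.4,0,0,0],[-3.3,-0.5,0,0,0],[-3.8,-0.6,0,0,0],[-4.3,-0.6,0,0,0],[-4.8,-0.7,0,0,0],[-5.3,-0.8,0,0,0]]' && python3 -m inch '[[-0.5,-0.1,0,0,0],[-1,-0.2,0,0,0],[-1.5,-0.2,0,0,0],[-2,-0.3,0,0,0],[-2.4,-0.4,0,0,0],[-2.4,-0.4,0,0,0]]'; python3 - <<'E'
from h import *
w=cam('wrist');s=cam('side');t=cam('top');cv2.imwrite('pics/f.png',np.hstack([cv2.resize(s['image'][200:300,250:370],(400,333)),cv2.resize(w['image'][:250],(400,333))]))
E
```

```text
time_s: 9.33
position: [0.5945, -0.0325, 0.0116]
tcp_rot: [[-0.146, 0.989, 0.0], [0.989, 0.146, -0.0], [-0.0, 0.0, -1.0]]
force: [-0.7, -0.2, 0.1]
opening: 0.158
grasp_force: 30.0
time_s: 9.83
position: [0.5695, -0.0365, 0.0114]
tcp_rot: [[-0.145, 0.989, -0.002], [0.989, 0.145, 0.0], [0.001, -0.002, -1.0]]
force: [-0.6, 0.9, -0.6]
opening: 0.157
grasp_force: 30.0
```

View pics/f.png

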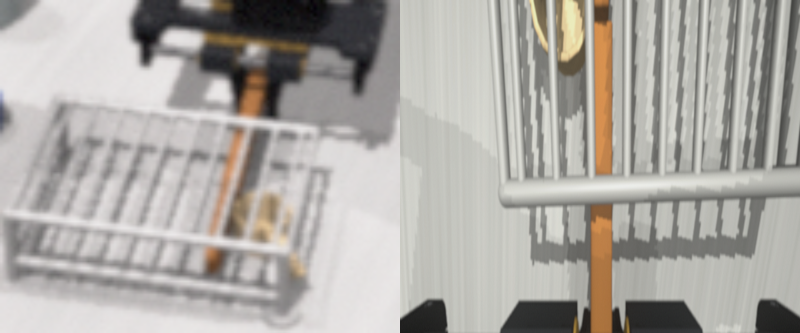

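The cup is upright and riding on the blade. Its handle end, at side px of about (340,281.5), is close to the rear leg, so I'll check the clearance.

```bash
python3 - <<'E'
from h import *
s=cam('side');t=cam('top')
O=np.array([.6035,.0297]);X=np.array([-.152,.988]);Y=np.array([-.988,-.152])
R=lambda p:np.round([(p[:2]-O)@X,(p[:2]-O)@Y],4)
m=mask(s,(12,70,90),(28,255,255),(300,245,360,295));p=np.argwhere(m)[:,::-1];print(p.min(0),p.max(0),p[p[:,1].argmax()])
for q in(p[p[:,1].argmax()],(340,281.5)):print('hend',R(plane(s,q,.025)))
print('cup rim right/left',[R(plane(s,q,.03)) for q in((320,263),(338,266))])
m=mask(t,(12,70,90),(28,255,255),(265,170,345,275));p=np.argwhere(m)[:,::-1];print(len(p),p.min(0),p.max(0)) 
if len(p):
  for q in(p[p[:,1].argmax()],p[p[:,0].argmin()]):print('hend top',q,R(plane(t,q,.025)))
print('leg px',proj(s,(*(O+.14*X+.098*Y),.0)),proj(s,(*(O+.14*X+.098*Y),.06)))
E
```

```text
[311 245] [340 282] [338 282]
hend [0.1212 0.1031]
hend [0.1185 0.1074]
cup rim right/left [array([0.0691, 0.0492]), array([0.0707, 0.0944])]
215 [280 217] [314 241]
hend top [287 241] [0.1012 0.0957]
hend top [280 223] [0.1141 0.0394]
leg px [334.19467977 294.83024373] [334.93515885 275.93453233]
```

```bash
python3 -m inch '[[-0.5,-0.15,0,0,0],[-1,-0.3,0,0,0],[-1.5,-0.45,0,0,0],[-2,-0.6,0,0,0],[-2.5,-0.7,0,0,0],[-3,-0.85,0,0,0],[-3.5,-1,0,0,0],[-4,-1.1,0,0,0],[-4.5,-1.25,0,0,0],[-5,-1.4,0,0,0]]' && python3 -m inch '[[-0.5,-0.15,0,0,0],[-1,-0.3,0,0,0],[-1.5,-0.4,0,0,0],[-2,-0.5,0,0,0],[-2.5,-0.6,0,0,0],[-3,-0.7,0,0,0],[-3.5,-0.8,0,0,0],[-4,-0.9,0,0,0],[-4.2,-0.9,0,0,0],[-4.2,-0.9,0,0,0]]'; python3 - <<'E'
from h import *
w=cam('wrist');s=cam('side');t=cam('top');cv2.imwrite('pics/g.png',np.hstack([cv2.resize(s['image'][200:320,260:400],(400,343)),cv2.resize(t['image'][160:280,240:380],(400,343))]))
E
```

```text
time_s: 10.92
position: [0.5204, -0.0507, 0.0116]
tcp_rot: [[-0.145, 0.989, 0.0], [0.989, 0.145, -0.0], [-0.0, 0.0, -1.0]]
force: [-0.0, 0.3, -1.3]
opening: 0.156
grasp_force: 30.0
time_s: 11.75
position: [0.478, -0.0594, 0.0115]
tcp_rot: [[-0.145, 0.989, -0.001], [0.989, 0.145, 0.0], [0.001, -0.001, -1.0]]
force: [-0.7, -0.3, 0.5]
opening: 0.158
grasp_force: 30.0
```

View pics/g.png

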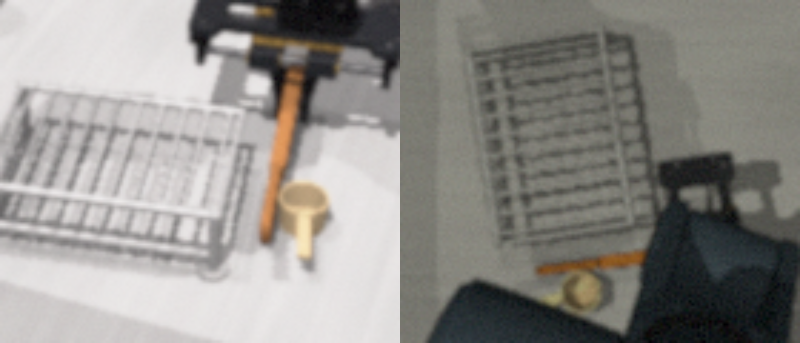

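The scoop stands upright outside the rack, with its cup at about (305,207) in the side half, and the spoon lies between it and the rack end. I'll back the spoon off, withdraw it, and lay it on the open shelf in front of the rack.

```bash
python3 -m inch '[[0.4,0.05,0,0,0],[0.8,0.1,0,0,0],[0.8,0.1,1.5,0,0],[0.8,0.1,3,0,0],[1,-2,4,0,0],[1.5,-5,4,0,0],[2,-8,4,0,0],[3,-11,4,0,0],[5,-12.5,4,0,0],[7,-12.5,4,0,0]]' && python3 -m inch '[[2,0,0,0,0],[3.5,0,0,0,0],[3.5,0,-2,0,0],[3.5,0,-3.5,0,0],[3.5,0,-4.3,0,0],[3.5,0,-4.7,0,0],[3.5,0,-4.8,0,0],[3.5,0,-4.8,0,0]]'
```

```text
time_s: 12.73
position: [0.5508, -0.189, 0.052]
tcp_rot: [[-0.141, 0.99, 0.003], [0.99, 0.141, -0.003], [-0.003, 0.003, -1.0]]
force: [-0.3, 0.7, -0.9]
opening: 0.158
grasp_force: 30.0
time_s: 13.4
position: [0.5838, -0.1843, 0.0037]
tcp_rot: [[-0.145, 0.989, -0.0], [0.989, 0.145, 0.001], [0.001, -0.0, -1.0]]
force: [0.6, 0.7, 0.8]
opening: 0.159
grasp_force: 30.0
```

```bash
python3 -m inch '[[0,0,0,0,2],[0,0,0,0,3],[0,0,0,0,5],[0,0,0,0,8.7],[0,0,0,0,8.7],[0,0,0,0,8.7],[0,0,0,0,8.7],[0,0,0,0,8.7]]' && python3 -m inch '[[0,0,1,0,8.7],[0,0,3,0,8.7],[0,0,6,0,8.7],[0,0,9,0,8.7],[0,0,12,0,8.7],[0,0,16,0,8.7],[0,0,20,0,8.7],[0,0,20,0,8.7]]' && python3 -m inch '[[0,-3,0,0,8.7],[0,-7,0,0,8.7],[0,-11,0,0,8.7],[0,-15,0,0,8.7],[-2,-19,0,0,8.7],[-5,-22,0,0,8.7],[-8,-25,0,0,8.7],[-10,-27,0,0,8.7],[-10,-27,0,0,8.7]]'; python3 - <<'E'
from h import *
s=cam('side');t=cam('top');cv2.imwrite('pics/z.png',np.hstack([s['image'][130:330,160:460],t['image'][120:320,200:500]]))
E
```

```text
time_s: 14.07
position: [0.5839, -0.1845, 0.0036]
tcp_rot: [[-0.145, 0.989, 0.0], [0.989, 0.145, -0.0], [-0.0, 0.0, -1.0]]
force: [-0.2, -0.8, 0.4]
opening: 0.676
grasp_force: 0.0
time_s: 14.73
position: [0.5887, -0.1868, 0.2132]
tcp_rot: [[-0.146, 0.989, 0.016], [0.989, 0.146, -0.008], [-0.01, 0.014, -1.0]]
force: [0.8, 0.1, 0.5]
opening: 1.0
grasp_force: 0.0
time_s: 15.48
position: [0.479, -0.4599, 0.2039]
tcp_rot: [[-0.139, 0.99, -0.002], [0.99, 0.139, -0.003], [-0.003, -0.002, -1.0]]
force: [0.9, 0.3, 0.4]
opening: 0.997
grasp_force: 0.0
```

View pics/z.png

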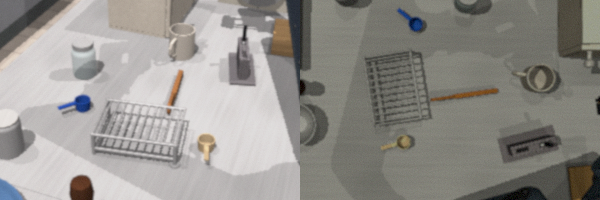

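The scoop is upright and clear of the rack, and the spoon is lying on the shelf. Its tip is near the rack's front, so I'll check the gap.

```bash
python3 - <<'E'
from h import *
t=cam('top');s=cam('side')
O=np.array([.6035,.0297]);X=np.array([-.152,.988]);Y=np.array([-.988,-.152])
R=lambda p:np.round([(p[:2]-O)@X,(p[:2]-O)@Y],4)
m=mask(t,(5,100,40),(20,255,255),(315,190,420,240));p=np.argwhere(m)[:,::-1]
for i in(p[:,0].argmin(),p[:,0].argmax()):print(p[i],R(plane(t,p[i],.006)))
m=mask(s,(5,90,30),(20,255,255),(310,190,360,250));p=np.argwhere(m)[:,::-1];i=p[:,1].argmax();print('side tip',p[i],R(plane(s,p[i],.006)))
m=mask(t,(12,70,80),(28,255,255),(270,245,330,285));p=np.argwhere(m)[:,::-1];print('scoop',p.min(0),p.max(0));
for q in p[[p[:,1].argmin(),p[:,0].argmax(),p[:,0].argmin()]]:print(q,R(plane(t,q,.028)))
E
```

```text
[331 219] [-0.0391  0.05  ]
[397 209] [-0.2413  0.0496]
side tip [328 242] [-0.0459  0.0485]
scoop [281 255] [309 269]
[302 255] [0.0627 0.1434]
[309 258] [0.0433 0.1553]
[281 267] [0.1298 0.1695]
```

```bash
python3 -c "
from rig import bot
print(bot.hand_in())"
```

```text
the job is handed in; nothing more can be done
None
```

The job is handed in: the scoop stands upright, about 40 mm clear of the rack's open end, and the spoon lies on the open shelf about 40 mm out from the rack's front; the fingers never touched the scoop, and the robot's clock read under 16 s.

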